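Gauge the panel's open seam and count it

ROBOT

A 6-joint arm with a two-finger parallel gripper is mounted at the origin on a cart in front of the work surface, level with it; the furniture and walls round the work are solid. World frame = base frame: x ahead of the robot, y to its left, z up, the work surface at z = 0. Lengths are in m, angles in rad, forces in N, time in s.
With the tool pointing down it reaches from about 0.375 to 0.975 m from the base axis. Payload 3.8 kg.
Tool frame: the origin (TCP) lies midway between the tips of the shut fingers; the grasp point (between the pads) lies 19 mm behind it; z points along the fingers, y is the line along which they close (so a half turn about z gives the same grasp; the last joint's range is limited). The gripper opens to 85 mm and grips with 20 to 120 N. Pads are 22 mm wide; open, the fingers measure 114 mm over their backs; the gripper's body (76 mm by 85 mm) begins 54 mm behind the grasp point. The pads swing forward as they close: fully open they stand 13 mm farther back than shut.
Start: joints at [-1.236, 0.264, 1.604, -0, 1.274, -0.037], TCP at [0.245, -0.629, 0.231] pointing down, gripper open.
Joint ranges: [-2.63, 2.63], [-0.94, 2.18], [0.31, 2.57], [-1.31, 4.45], [0, 2.66], [-2.55, 2.55]. Speed limits (rad/s): [2.57, 2.57, 3.14, 3.14, 3.14, 3.14].

INTERFACE

Orientations are given as a rotation vector (axis times angle).
In Python, from workcell import bot gives the robot as it stands.
- The arm moves only by the tool jog_arm, never from a script. Its argument "motion" is a list of rows, each a list of 5 numbers: the opening, from -1 (shut) to 1 (fully open), then the shift along the tool's x, y, z in mm, then the turn about the tool's z in degrees. In form: [[claw, x, y, z, twist], ...]. A call has 1 to 10 rows; each row shifts and turns the commanded pose from where the row before left it, along the tool's axes as they then stand; what a row does not reach is not made up. A row lasts 1/12 s, in which the tool goes at most 41.7 mm and 7.16 degrees, less where a joint would pass 70% of its speed; a pose out of reach is approached as far as the arm can. A call with a gripper value outside its range is refused whole. The fingers move at their own pace and stop on an object; "force" is the grip in N (left out, the last holds). Time passes only in rows, so rows that do not move let the fingers close. It gives the time, the measured TCP pose, the force, the opening and the grip force at its end, in the units of the state.
- bot.read_state(): the state, without advancing time (a new reading comes with each control period).
- bot.read_camera(name): name is "scene" or "side" or "wrist"; returns (picture, depth): 480x640x3 uint8, red, green, blue; 480x640 float32, m along the optical axis (not along the pixel's ray), 0 where there is no reading.
- bot.get_calibration(name): a dict with "vfov" (degrees; the focal length in pixels is half the picture's height over the tangent of half this angle, whatever the lens; pixels are square), "cx", "cy" (the principal point, pixels), "rvec" (rotation vector, rad) and "tvec" (3), from world to camera coordinates, as OpenCV has them; the wrist camera has in their place "tool_from_camera" (4x4, takes a point from camera to tool coordinates, whose origin is the TCP and whose axes are the flange's). Camera axes: x right, y down, z forward; pixel columns grow to the right and rows downward; lengths in m; the calibration is good to about 2 mm. A picture is of the moment at which its call begins: read the wrist's pose just before it. get_calibration takes no time and is no camera call.
- bot.finish_job(): hands the job in; it is judged then, once.
The state is a dict: "time": time; "q": joint angles; "joint_vel": joint speeds; "joint_torque": joint torques, N m; "tool_pos": TCP position; "tcp_rot": TCP orientation; "wrist_force": force on the tool from outside, world axes, zero at the start; "torque": the same for the moment, N m; "width": opening from 0.0 (shut) to 1.0 (fully open); "grip_force": force on a finger pad.
Only numpy, scipy, OpenCV 4.12 (cv2) and the standard library are available. Lean on these libraries where they do the work, as an engineer would, in place of code of your own. Each camera call takes 0.05 s, during which the arm holds its last target. There are 200 camera calls.

TASK

Check the open L-shaped seam of the panel: take the seam gauge from its stand, lower its ball tip into the seam at the open end of the long leg and guide it along the whole seam, round the corner to the open end of the short leg, always down in the seam, without force and never faster than about 6 cm a second while the tip is in the seam. Hang the gauge back upright by its collar in the fork of its stand, let go, then press the tally counter's plunger right down to its stop and let it come up. Leave the things lying about where they are.

Things in the scene. Friction and masses are not known exactly. Their poses are not given: they have to be found in the camera images.
- gauge: Seam gauge, loose upright tool, 141 mm tall, 130 g; starts hanging in the stand's fork by its collar. Origin: lowest point of the ball tip; +z up along the tool. Ball 8 mm across; shank 5 mm at the tip, 14 mm wide from 34 mm up; round dark collar 40 mm across at 60 to 66 mm; square wooden handle 26 x 26 mm (faces along x and y) at 66 to 138 mm; steel cap to 141 mm.
- stand: Fixed gauge stand: grey base 110 (x) x 90 (y) x 12 mm, origin at the centre of its underside. A column at the back (+x) carries a flat steel fork, open to the front (-x), upper face 85 mm above the bench; two prongs along x, 20 mm wide, with a 22 mm slot between them. Nothing rises higher but 4 mm lips on the prong ends.
- stand_seat (a point): Middle of the slot at the fork's upper face (15 mm in front of the stand's origin, 85 mm up), axes as the stand's. The gauge hangs with its axis through this point, tip 60 mm below it. The slot goes on 23 mm behind it and is open in front; the lips are 31 mm in front.
- panel: Fixed rigid panel flat on the bench, 170 (x) x 150 (y) x 24 mm, origin at the centre of its underside. Light board, darker block let in at the -x, +y corner; between them an open L-shaped seam 12 mm wide, 8 mm deep: long leg along x at y = -10 mm from the -x edge to the square corner at x = 35 mm, short leg along y from there to the +y edge. Both ends open.
- seam_start (a point): On the seam's floor and centre line, 10 mm inside the open end of the long leg (panel x -75, y -10, z 16 mm)
- seam_corner (a point): On the seam's floor where the centre lines of the two legs meet (panel x 35, y -10, z 16 mm)
- seam_end (a point): On the seam's floor and centre line, 10 mm inside the open end of the short leg (panel x 35, y 65, z 16 mm)
- counter: Fixed tally counter: grey box 85 (x) x 70 (y) x 36 mm with a row of white windows along its front, origin at the centre of its underside. Its steel mushroom-shaped plunger stands 12 mm behind the middle (+x).
- plunger_top (a point): Centre of the top of the plunger's head, 66 mm above the bench when up; the head is 40 mm across, nearly flat over the middle 28 mm. It moves with the plunger.
- plunger (a joint): Travel of the plunger: 0 up, 0.008 m down at its stop. A spring brings it back up; it takes about 1.6 N to start and 5 N to reach the stop.
- sanding_block: cork sanding block 64 x 114 x 30 mm; a loose bystander, to be left alone. Origin at the centre of its underside.
- tape_measure: tape measure 36 x 80 x 66 mm; a loose bystander, to be left alone. Origin at the centre of its underside.
- stone_chip_1: larger white stone chip 52 x 78 x 26 mm; a loose bystander, to be left alone. Origin at the centre of its underside.
- stone_chip_2: smaller white stone chip 35 x 56 x 22 mm; a loose bystander, to be left alone. Origin at the centre of its underside.
- screwdriver_1: screwdriver with a thick handle, 28 x 210 x 27 mm; a loose bystander, to be left alone. Origin at the centre of its underside.
- chisel_1: chisel with a wooden handle, 29 x 253 x 29 mm; a loose bystander, to be left alone. Origin at the centre of its underside.
Things that resemble listed ones, but are neither listed nor needed, are in the scene too. There is more than one size of the gauge; the job needs the middle-sized. Leave any black or orange look-alike of the stand alone.

How it is judged:
By the outcome, as a careful person would: the job done as asked, in the order asked, and still so for the second after the job is handed in, with the robot touching nothing.
It also fails if it takes over 72 s, if anything falls off the work surface, if the arm or the gripper's body presses on something with over 40 N, if the wrist force passes 120 N, or if a joint passes its speed limit or range.

## Working session

There is one attempt and no reset: what is moved stays moved. The work goes in short steps, Python scripts to look and compute and a tool call to move; the robot and the scene stay as the last step left them, time stands still between calls to the robot, and variables do not carry over. Pictures are saved under pics/ and viewed, at most 10 in all, crops included, and the job is handed in when it is done.

Besides the shell and the picture viewer there is one more tool, called after "Call:" in YAML: its name, and indented under it one key for each argument. jog_arm: Moves the arm, as the interface text tells. Its arguments: {"type":"object","properties":{"motion":{"type":"array"},"force":{"type":"number"}},"required":["motion"]}

```bash
ls; mkdir -p pics; cat > h.py <<'E'
import numpy as np, cv2
from scipy.spatial.transform import Rotation as R
from workcell import bot
def cam(name):
    s=bot.read_state(); c=bot.get_calibration(name); im,d=bot.read_camera(name)
    f=240/np.tan(np.radians(c["vfov"])/2)
    if name=="wrist":
        T=np.eye(4);T[:3,:3]=R.from_rotvec(s["tcp_rot"]).as_matrix();T[:3,3]=s["tool_pos"]
        W=T@np.array(c["tool_from_camera"])
    else:
        W=np.eye(4);r=R.from_rotvec(np.ravel(c["rvec"])).as_matrix();W[:3,:3]=r.T;W[:3,3]=-r.T@np.ravel(c["tvec"])
    return im,d,f,c["cx"],c["cy"],W
def pts(d,f,cx,cy,W):
    v,u=np.mgrid[:480,:640]
    P=np.stack([(u-cx)/f*d,(v-cy)/f*d,d],-1)
    P=P@W[:3,:3].T+W[:3,3]; P[d<=0]=np.nan
    return P
def ray(u,v,z,f,cx,cy,W):
    r=W[:3,:3]@np.array([(u-cx)/f,(v-cy)/f,1]); o=W[:3,3]
    return o+r*(z-o[2])/r[2]
E
python3 - <<'E'
from h import *
for n in("scene","side"):
    im,d,f,cx,cy,W=cam(n); cv2.imwrite(f"pics/{n}0.png",im[...,::-1]); np.savez(f"{n}0.npz",im=im,d=d,f=f,cx=cx,cy=cy,W=W)
    print(n,f,cx,cy,W.round(3).tolist())
print({k:np.round(v,3) for k,v in bot.read_state().items()})
print(bot.get_calibration("wrist"))
E
```

```text
pics
scene 495.5024061308299 323.95345866291365 247.83419431040525 [[0.6, -0.466, 0.651, -0.128], [-0.8, -0.345, 0.491, -0.608], [-0.004, -0.815, -0.579, 0.726], [0.0, 0.0, 0.0, 1.0]]
side 592.6368743794833 314.9001229576734 249.50574464458506 [[0.822, -0.227, 0.522, -0.209], [-0.569, -0.35, 0.744, -1.171], [0.013, -0.909, -0.417, 0.708], [0.0, 0.0, 0.0, 1.0]]
{'time': np.float64(0.1), 'q': array([-1.236,  0.265,  1.605, -0.   ,  1.274, -0.037]), 'joint_vel': array([ 0.   , -0.002, -0.003,  0.001, -0.001, -0.   ]), 'joint_torque': array([ 1.0000e-03, -5.1671e+01, -3.6859e+01, -0.0000e+00,  6.0000e-03,
        0.0000e+00]), 'tool_pos': array([ 0.245, -0.628,  0.23 ]), 'tcp_rot': array([-3.085e+00, -5.800e-01,  1.000e-03]), 'wrist_force': array([0.26 , 0.33 , 0.023]), 'torque': array([-0.031, -0.018,  0.008]), 'grip_force': np.float64(0.0), 'width': np.float64(0.993)}
{'vfov': 60.60846606332613, 'cx': 318.6332601514916, 'cy': 236.60075401166662, 'tool_from_camera': array([[ 1.42839661e-04, -9.54630380e-01, -2.97793245e-01,
         7.68635468e-02],
       [ 9.99999988e-01,  1.55036913e-04, -1.73385014e-05,
        -4.27667289e-04],
       [ 6.27208057e-05, -2.97793239e-01,  9.54630391e-01,
        -1.42043413e-01],
       [ 0.00000000e+00,  0.00000000e+00,  0.00000000e+00,
         1.00000000e+00]])}
```

View pics/scene0.png

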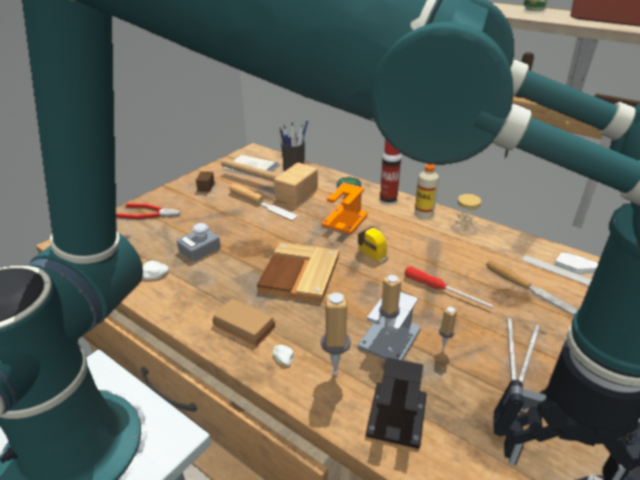

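View pics/side0.png

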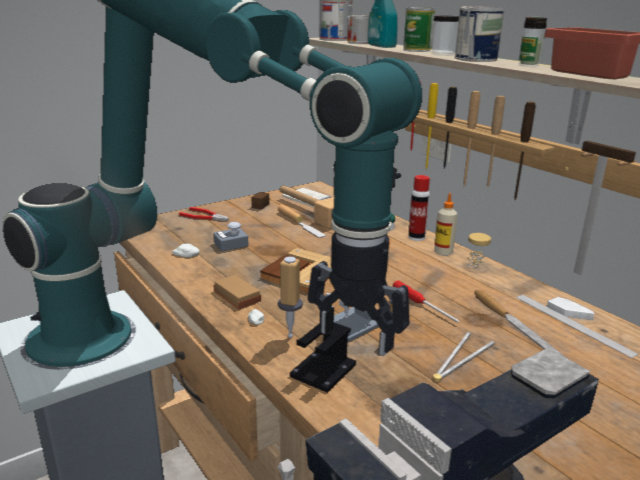

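The scene view shows the middle gauge in the grey stand (cap at 391,279) and the large gauge at (336,300). The small gauge is at (448,312), the black stand at (400,400), the panel at (300,270) and the counter at (200,240).

```bash
python3 - <<'E'
from h import *
z=np.load("scene0.npz");im=z["im"];a=(z["f"],z["cx"],z["cy"],z["W"]);P=pts(z["d"],*a)
for n,u,v in[("cap",391,279),("bigcap",336,297),("smallcap",448,312),("collar",391,311),("plunger",200,229),("panelmid",300,270),("base",375,350),("tape",372,240),("chip",283,355),("cork",243,320),("black",400,370),("screwtip",489,305),("screwh",425,280),("chip1",153,270),("orange",345,195)]:
    print(n,P[v,u].round(3))
print("ray cap",ray(391,279,.166,*a).round(3),"plung",ray(200,229,.066,*a).round(3))
# panel: cells with height 18..30mm in area
h=P[...,2]
m=((h>.017)&(h<.031)).astype(np.uint8);m[:235]=0;m[305:]=0;m[:,:250]=0;m[:,350:]=0
c=max(cv2.findContours(m,0,1)[0],key=cv2.contourArea)
q=P[m>0]; r=cv2.minAreaRect(q[:,:2].astype(np.float32)*1000); print("panel",r)
# grey stand base top
m=((h>.007)&(h<.017)).astype(np.uint8);m[:300]=0;m[365:]=0;m[:,:355]=0;m[:,425:]=0
print("base",cv2.minAreaRect(P[m>0][:,:2].astype(np.float32)*1000),m.sum())
m=((h>.03)&(h<.042)).astype(np.uint8);m[:225]=0;m[265:]=0;m[:,:170]=0;m[:,225:]=0
print("counter",cv2.minAreaRect(P[m>0][:,:2].astype(np.float32)*1000),m.sum())
m=((h>.078)&(h<.09)).astype(np.uint8);m[:270]=0;m[365:]=0;m[:,:360]=0;m[:,425:]=0
print("fork",cv2.minAreaRect(P[m>0][:,:2].astype(np.float32)*1000),m.sum())
E
```

```text
cap [ 0.497 -0.287  0.164]
bigcap [ 0.375 -0.253  0.19 ]
smallcap [ 0.544 -0.385  0.104]
collar [ 0.487 -0.298  0.101]
plunger [0.499 0.244 0.064]
panelmid [ 0.564 -0.016  0.017]
base [ 0.461 -0.286  0.012]
tape [ 0.716 -0.115  0.058]
chip [ 0.343 -0.154  0.016]
cork [ 0.353 -0.041  0.034]
black [ 0.386 -0.377  0.087]
screwtip [ 0.714 -0.413  0.013]
screwh [ 0.705 -0.266  0.016]
chip1 [0.356 0.252 0.023]
orange [0.856 0.061 0.058]
ray cap [ 0.495 -0.288  0.166] plung [0.497 0.241 0.066]
panel ((566.2857666015625, -10.470977783203125), (175.75962829589844, 151.25949096679688), 22.957876205444336)
base ((510.334716796875, -287.6285400390625), (112.3232421875, 90.65641021728516), 6.472484588623047) 1494
counter ((493.02130126953125, 255.12750244140625), (75.35322570800781, 85.59652709960938), 85.06396484375) 502
fork ((470.58990478515625, -311.75653076171875), (189.90834045410156, 95.91474914550781), 31.447721481323242) 853
```

Call:
jog_arm:
  motion:
    - [1,27,-23.5,-10,0]
    - [1,29,-25.5,-10,0]
    - [1,29,-25.5,-10,0]
    - [1,29,-25.5,-10,0]
    - [1,29,-25.5,-10,0]
    - [1,29,-25.5,0,0]
    - [1,29,-25.5,0,0]
    - [1,29,-25.5,0,0]
    - [1,29,-25.5,0,0]
    - [1,29,-25.5,0,0]

```text
time: 0.93
tool_pos: [0.4218, -0.2866, 0.2809]
tcp_rot: [-3.087, -0.58, 0.0]
wrist_force: [0.3, 0.1, -0.9]
width: 1.002
grip_force: 0.0
```

Call:
jog_arm:
  motion:
    - [1,29,-25.5,0,0]
    - [1,29,-25.5,0,0]
    - [1,29,-25.5,0,0]
    - [1,29,-25.5,0,0]
    - [1,29,-25.5,0,0]
    - [1,29,-25.5,0,0]
    - [1,29,-25.5,0,0]
    - [1,29,-25.5,0,0]
    - [1,0,0,0,0]
    - [1,0,0,0,0]

```text
time: 1.77
tool_pos: [0.5638, -0.0123, 0.2804]
tcp_rot: [-3.086, -0.587, 0.002]
wrist_force: [-0.7, -1.0, -0.5]
width: 0.999
grip_force: 0.0
```

```bash
python3 - <<'E'
from h import *
im,d,f,cx,cy,W=cam("wrist"); cv2.imwrite("pics/w1.png",im[...,::-1]); np.savez("w1.npz",im=im,d=d,f=f,cx=cx,cy=cy,W=W)
s=bot.read_state();print(s["time"],s["tool_pos"],s["tcp_rot"],s["joint_vel"])
P=pts(d,f,cx,cy,W);h=P[...,2];print(W.round(3).tolist())
m=((h>.020)&(h<.029)).astype(np.uint8)
n,l,st,ce=cv2.connectedComponentsWithStats(m)
for i in range(1,n):
    if st[i,4]>3000: print(st[i],cv2.minAreaRect(P[l==i][:,:2].astype(np.float32)*1000),np.median(h[l==i]))
E
```

```text
1.8167 [ 0.5633196  -0.01359806  0.28052593] [ 3.08669176e+00  5.83924923e-01 -2.76424838e-03] [-0.0367139  -0.01391404  0.00926711 -0.00390797  0.00123012  0.00076305]
[[0.367, -0.888, -0.279, 0.635], [-0.93, -0.35, -0.109, 0.016], [-0.001, 0.299, -0.954, 0.422], [0.0, 0.0, 0.0, 1.0]]
[  235    90   163   175 15171] ((568.993408203125, -9.895523071289062), (170.07992553710938, 150.015869140625), 23.18641471862793) 0.02337765492677396
[ 241  154   84  113 8736] ((529.2725830078125, 11.852287292480469), (114.5085220336914, 79.14604949951172), 22.98598289489746) 0.023345943068493274
```

View pics/w1.png

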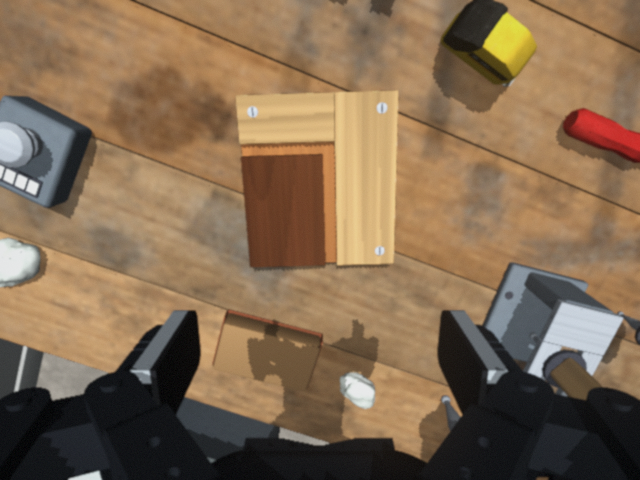

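The wrist view shows the panel with its seam clear (corner at about 330,148) and yaw about 23°. The depth rectangles match the given sizes to the millimetre. Next I go above the gauge.

Call:
jog_arm:
  motion:
    - [1,-23,32.9,0,0]
    - [1,-23,32.9,0,0]
    - [1,-23,32.9,0,0]
    - [1,-23,32.9,0,0]
    - [1,-23,32.9,0,0]
    - [1,-23,32.9,0,0]
    - [1,-23,32.9,0,0]
    - [1,0,0,0,7]
    - [1,0,0,0,7]
    - [1,0,0,0,0]

```text
time: 2.65
tool_pos: [0.4952, -0.2896, 0.281]
tcp_rot: [-3.136, -0.188, 0.001]
wrist_force: [0.9, -0.2, 0.5]
width: 1.0
grip_force: 0.0
```

```bash
python3 - <<'E'
from h import *
im,d,f,cx,cy,W=cam("wrist"); cv2.imwrite("pics/w2.png",im[...,::-1]); np.savez("w2.npz",im=im,d=d,f=f,cx=cx,cy=cy,W=W)
s=bot.read_state();print(s["time"],s["tool_pos"],s["tcp_rot"])
P=pts(d,f,cx,cy,W);h=P[...,2]
for lo,hi in((.158,.172),(.087,.095),(.08,.089),(.007,.016)):
    m=((h>lo)&(h<hi)).astype(np.uint8);m[310:]=0
    n,l,st,ce=cv2.connectedComponentsWithStats(m)
    for i in range(1,n):
        if st[i,4]>300: print(lo,st[i],cv2.minAreaRect(P[l==i][:,:2].astype(np.float32)*1000),np.median(h[l==i]))
E
```

```text
2.7 [ 0.49565879 -0.28888006  0.28104421] [-3.13517093e+00 -1.98714971e-01  1.25788475e-03]
0.158 [ 294  197   47   46 1428] ((501.15606689453125, -287.0902099609375), (25.939653396606445, 25.862943649291992), 71.37659454345703) 0.1624807218248735
0.087 [293 174  49  35 527] ((507.2213134765625, -285.4861145019531), (26.40018081665039, 39.27655029296875), 13.02078628540039) 0.09027527807102048
0.08 [ 281  117   78  123 6335] ((514.8165283203125, -286.84405517578125), (100.61807250976562, 62.03477096557617), 6.6498541831970215) 0.08440771264544916
0.08 [364 293  70  17 658] ((412.60577392578125, -372.5558166503906), (14.901337623596191, 62.8427619934082), 7.713481426239014) 0.0839658759044053
0.08 [238 296  50  14 471] ((397.58306884765625, -249.39230346679688), (12.427634239196777, 44.33146286010742), 5.495397090911865) 0.0869783516957891
0.007 [ 83   0  62 142 625] ((579.3927001953125, -86.94950866699219), (128.44557189941406, 2.021630048751831), 22.962644577026367) 0.011714537593636165
0.007 [   0   23   82  140 1073] ((548.8554077148438, -18.132701873779297), (126.52339935302734, 24.24462890625), 23.205486297607422) 0.015228320816355723
0.007 [ 273  112   93  110 1872] ((513.7965087890625, -286.99017333984375), (109.09245300292969, 90.14031219482422), 6.8613739013671875) 0.011146761394417726
0.007 [  2 245 120  60 558] ((392.2064514160156, -36.859039306640625), (130.4392852783203, 56.27225875854492), 66.53580474853516) 0.01158350093104446
0.007 [ 344  257   91   53 1466] ((388.032958984375, -380.3021240234375), (64.43575286865234, 90.47808074951172), 21.453495025634766) 0.011088049976989423
0.007 [153 285  45  25 470] ((354.3204040527344, -145.16641235351562), (28.089570999145508, 48.22091293334961), 3.083007335662842) 0.012429922779078895
```

View pics/w2.png

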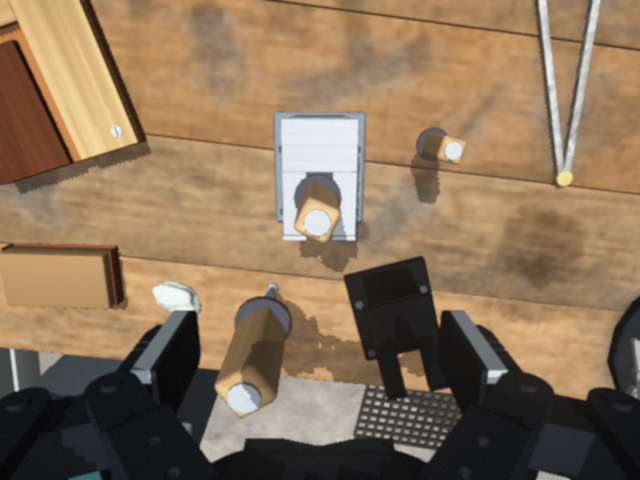

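The view shows the gauge cap at (316,222) in the grey stand. The gauge is turned to about -18.6°, so I twist to match, then go down and grip.

Call:
jog_arm:
  motion:
    - [1,4.6,-0.8,0,0]
    - [1,0,0,0,7]
    - [1,0,0,0,7]
    - [1,0,0,10,7]
    - [1,0,0,30,4.8]
    - [1,0,0,35,0]
    - [1,0,0,35,0]
    - [1,0,0,35,0]
    - [1,0,0,30,0]
    - [1,0,0,0,0]

```text
time: 3.53
tool_pos: [0.497, -0.2822, 0.099]
tcp_rot: [-3.097, 0.499, 0.019]
wrist_force: [-0.9, 0.7, -1.0]
width: 0.996
grip_force: 0.0
```

```bash
python3 - <<'E'
from h import *
s=bot.read_state();print(s["time"],s["tool_pos"],s["tcp_rot"],s["wrist_force"], np.degrees(2*np.arctan2(s["tcp_rot"][1],s["tcp_rot"][0])))
im,d,f,cx,cy,W=cam("wrist"); cv2.imwrite("pics/w3.png",im[...,::-1])
E
```

```text
3.5333 [ 0.49702155 -0.28218863  0.09899773] [-3.09657798  0.49879742  0.01903867] [-0.93034068  0.74356097 -1.01162235] 341.6987738673229
```

View pics/w3.png

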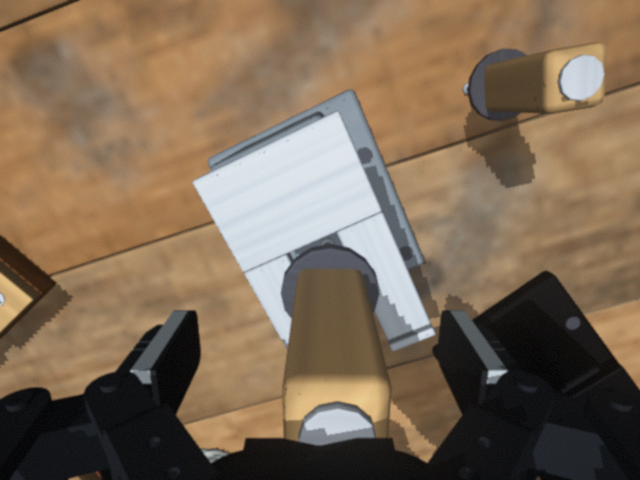

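The handle lies square between the pads, centred near column 337. I let the arm settle before gripping.

Call:
jog_arm:
  motion:
    - [1,0,0,0,0]
    - [1,0,0,0,0]
    - [1,0,0,0,0]
    - [1,0,0,0,0]

```text
time: 3.92
tool_pos: [0.5035, -0.2869, 0.109]
tcp_rot: [3.099, -0.504, 0.007]
wrist_force: [0.6, -0.1, 0.4]
width: 1.0
grip_force: 0.0
```

Call:
jog_arm:
  motion:
    - [-1,0,0,0,0]
    - [-1,0,0,0,0]
    - [-1,0,0,0,0]
    - [-1,0,0,0,0]
    - [-1,0,0,0,0]
    - [-1,0,0,0,0]
    - [-1,0,0,0,0]
    - [-1,0,0,0,0]
    - [-1,0,0,0,0]
    - [-1,0,0,0,0]
  force: 50

```text
time: 4.75
tool_pos: [0.5019, -0.286, 0.1064]
tcp_rot: [3.101, -0.505, 0.0]
wrist_force: [-0.3, -0.5, 1.6]
width: 0.301
grip_force: 49.4
```

Call:
jog_arm:
  motion:
    - [-1,0,0,-10,0]
    - [-1,0,0,-20,0]
    - [-1,0,0,-25,0]
    - [-1,0,0,-20,0]
    - [-1,0,0,-15,-5.6]
    - [-1,0,0,0,-7]
    - [-1,0,0,0,-7]
    - [-1,0,0,0,-7]
    - [-1,0,0,0,-7]
    - [-1,0,0,0,-5]

```text
time: 5.58
tool_pos: [0.5014, -0.2855, 0.1964]
tcp_rot: [-3.091, -0.557, 0.001]
wrist_force: [0.5, -0.0, -1.2]
width: 0.296
grip_force: 50.2
```

Call:
jog_arm:
  motion:
    - [-1,0,0,0,-3]
    - [-1,5,-12,0,0]
    - [-1,11,-26,0,0]
    - [-1,15,-35.5,0,0]
    - [-1,15,-35.5,0,0]
    - [-1,15,-35.5,0,0]
    - [-1,15,-35.5,0,0]
    - [-1,11,-26,0,0]
    - [-1,5,-12,0,0]
    - [-1,0,0,0,0]

```text
time: 6.42
tool_pos: [0.4999, -0.0455, 0.1963]
tcp_rot: [-3.075, -0.632, 0.001]
wrist_force: [0.9, 0.1, -1.7]
width: 0.297
grip_force: 50.3
```

Call:
jog_arm:
  motion:
    - [-1,0,0,0,0]
    - [-1,0,0,0,0]
    - [-1,0,0,0,0]
    - [-1,0,0,0,0]
    - [-1,0,0,0,0]
    - [-1,0,0,0,0]

```text
time: 6.92
tool_pos: [0.5008, -0.05, 0.1962]
tcp_rot: [-3.078, -0.627, 0.0]
wrist_force: [-0.2, 0.7, -1.8]
width: 0.3
grip_force: 50.3
```

```bash
python3 - <<'E'
from h import *
s=bot.read_state();print(s["time"],s["tool_pos"],s["tcp_rot"],s["wrist_force"], np.degrees(2*np.arctan2(s["tcp_rot"][1],s["tcp_rot"][0])))
im,d,f,cx,cy,W=cam("wrist"); cv2.imwrite("pics/w4.png",im[...,::-1]); np.savez("w4.npz",im=im,d=d,f=f,cx=cx,cy=cy,W=W)
im,d,f,cx,cy,W=cam("scene"); cv2.imwrite("pics/s4.png",im[...,::-1]); np.savez("s4.npz",im=im,d=d,f=f,cx=cx,cy=cy,W=W)
z=np.load("w4.npz");P=pts(z["d"],z["f"],z["cx"],z["cy"],z["W"]);h=P[...,2]
m=((h>.019)&(h<.029)).astype(np.uint8)
n,l,st,ce=cv2.connectedComponentsWithStats(m)
for i in range(1,n):
    if st[i,4]>1500: print(st[i],cv2.minAreaRect(P[l==i][:,:2].astype(np.float32)*1000),np.median(h[l==i]))
E
```

```text
6.9167 [ 0.50084791 -0.04996078  0.19621668] [-3.07835138e+00 -6.26814652e-01  3.16073759e-04] [-0.21139805  0.6808608  -1.75727665] -336.9815207843074
[  195     0   219   219 23633] ((561.8920288085938, -12.886619567871094), (154.36843872070312, 150.26596069335938), 23.212650299072266) 0.02343702156562938
[  200    64   112   155 16254] ((529.3984985351562, 11.906421661376953), (113.59968566894531, 79.14364624023438), 23.016725540161133) 0.02340996789161856
```

View pics/w4.png

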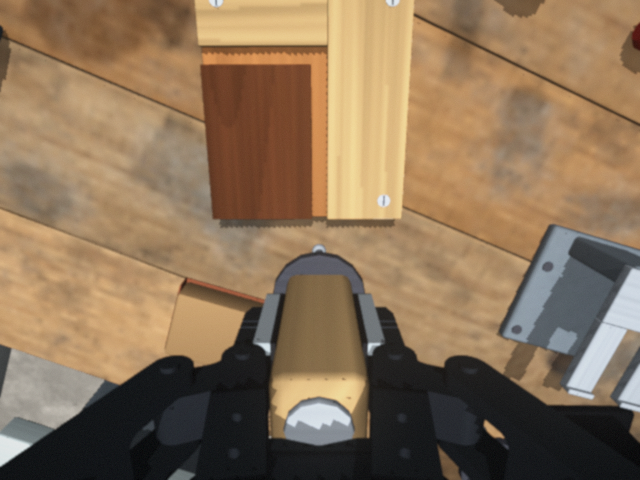

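The wrist view shows the ball tip at about (319,248) and the seam mouth at about (319,217). The tip is nearly in line with the seam, so I work out the tip offset and the target.

```bash
python3 - <<'E'
from h import *
z=np.load("w4.npz");a=(z["f"],z["cx"],z["cy"],z["W"]);P=pts(z["d"],*a);im=z["im"]
print(P[244:256:2,319].round(4), z["d"][240:258,319].round(3))
hm=(P[...,2]>.10)&(P[...,2]<.15); sub=hm[236:262]; 
for v in range(238,260,2): 
    c=np.where(hm[v,280:360])[0]+280; print(v,c.min() if len(c) else None,c.max() if len(c) else None)
T=np.array([0.50084791,-0.04996078,0.19621668]);Rt=R.from_rotvec([-3.07835138,-.626814652,.000316]).as_matrix()
for v in(247,249,251): print(v,(Rt.T@(ray(319,v,.119,*a)-T)).round(4))
O=np.array([.569,-.0098]);y=np.radians(23.1);Q=np.array([[np.cos(y),-np.sin(y)],[np.sin(y),np.cos(y)]])
for p in((-78,-10),(35,-10),(35,68)):print(p,(O+Q@np.array(p)/1000).round(4))
# cap/handle axis in tool frame: collar
m=(P[...,2]>.165)&(P[...,2]<.185);m[:,:250]=0;m[:,390:]=0
print("tool yaw",np.degrees(np.arctan2(Rt[1,0],Rt[0,0])))
z=np.load("s4.npz");np.save
cv2.imwrite("pics/c4.png",cv2.resize(np.hstack([im[200:290,260:380],z["im"][200:290,240:360]])[...,::-1],None,fx=3.3,fy=3.3))
E
```

```text
[[ 0.5043 -0.0483  0.1181]
 [ 0.504  -0.0484  0.1206]
 [ 0.5028 -0.0489  0.1204]
 [ 0.5029 -0.0488  0.1242]
 [ 0.519  -0.042   0.1769]
 [ 0.5187 -0.0421  0.1784]] [0.356 0.356 0.358 0.357 0.232 0.23  0.23  0.23  0.23  0.228 0.227 0.172
 0.171 0.171 0.17  0.167 0.167 0.168]
238 None None
240 None None
242 None None
244 316 321
246 314 323
248 312 325
250 312 325
252 None None
254 None None
256 None None
258 None None
247 [ 0.0023 -0.0002  0.0772]
249 [ 0.0011 -0.0002  0.0772]
251 [-0.0001 -0.0002  0.0772]
(-78, -10) [ 0.5012 -0.0496]
(35, -10) [ 0.6051 -0.0053]
(35, 68) [0.5745 0.0665]
tool yaw 23.01847981217005
```

View pics/c4.png

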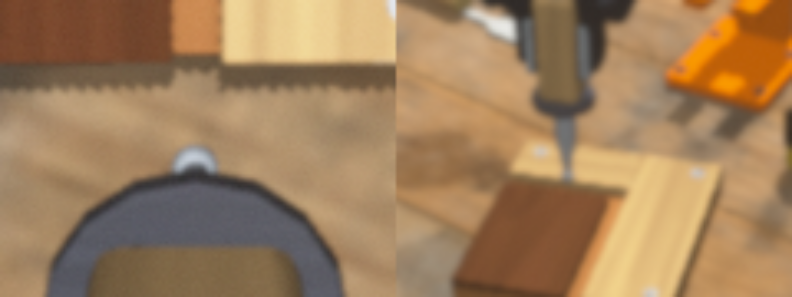

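Call:
jog_arm:
  motion:
    - [-1,1.5,0,10,0]
    - [-1,0,0,20,0]
    - [-1,0,0,20,0]
    - [-1,0,0,15,0]
    - [-1,0,0,10,0]
    - [-1,0,0,5,0]
    - [-1,0,0,0,0]
    - [-1,0,0,0,0]
    - [-1,0,0,0,0]
    - [-1,0,0,0,0]

```text
time: 7.85
tool_pos: [0.5033, -0.0488, 0.1175]
tcp_rot: [3.077, 0.629, 0.003]
wrist_force: [-0.5, 0.1, -1.6]
width: 0.294
grip_force: 50.3
```

```bash
python3 - <<'E'
from h import *
s=bot.read_state();T=s["tool_pos"];print(s["time"],T,s["tcp_rot"],s["wrist_force"])
im,d,f,cx,cy,W=cam("wrist"); a=(f,cx,cy,W);P=pts(d,*a);h=P[...,2]
y=np.radians(23.1);Q=np.array([[np.cos(y),-np.sin(y)],[np.sin(y),np.cos(y)]])
print("tcp panel",Q.T@(T[:2]-[.569,-.0098])*1000)
m=((h>.019)&(h<.0285)).astype(np.uint8)
n,l,st,ce=cv2.connectedComponentsWithStats(m)
for i in range(1,n):
    if st[i,4]>1500: print(st[i],cv2.minAreaRect(P[l==i][:,:2].astype(np.float32)*1000),np.median(h[l==i]))
im2=bot.read_camera("scene")[0]
cv2.imwrite("pics/c5.png",cv2.resize(np.hstack([im[170:290,240:400],im2[220:340,220:380]])[...,::-1],None,fx=2.5,fy=2.5))
E
```

```text
7.85 [ 0.50330378 -0.04879046  0.1175049 ] [3.07717831 0.6289893  0.00343124] [-0.54315056  0.08686769 -1.61532432]
tcp panel [-75.72619742 -10.08920298]
[  154     0   292   257 32463] ((554.9620971679688, -15.953323364257812), (140.05445861816406, 150.29103088378906), 23.20396614074707) 0.023428362805702874
[  160    55   150   202 27921] ((528.9951782226562, 11.766616821289062), (113.90412902832031, 79.37725830078125), 23.022613525390625) 0.023411343246594163
```

View pics/c5.png

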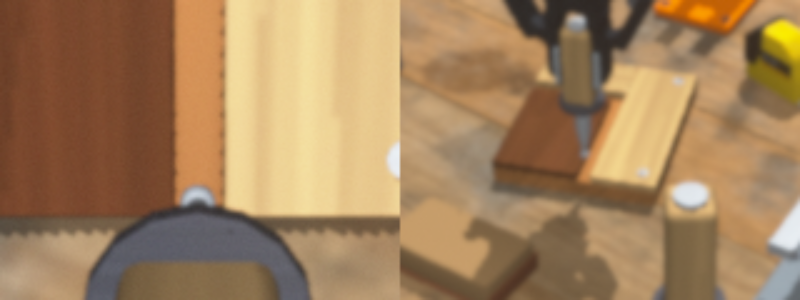

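The crops show the ball (318.8 in the full frame) just left of the seam's centre (320), inside the open end. I shift 0.5 mm and lower slowly.

Call:
jog_arm:
  motion:
    - [-1,0,0.5,0,0]
    - [-1,0,0,3.5,0]
    - [-1,0,0,3.5,0]
    - [-1,0,0,3.5,0]
    - [-1,0,0,3,0]
    - [-1,0,0,2,0]
    - [-1,0,0,1,0]
    - [-1,0,0,0,0]
    - [-1,0,0,0,0]
    - [-1,0,0,0,0]

```text
time: 8.78
tool_pos: [0.5026, -0.0491, 0.0999]
tcp_rot: [3.078, 0.629, 0.0]
wrist_force: [0.2, 0.1, -0.9]
width: 0.302
grip_force: 50.3
```

Call:
jog_arm:
  motion:
    - [-1,0,0,0.6,0]
    - [-1,0,0,0.6,0]
    - [-1,0,0,0,0]
    - [-1,0,0,0,0]
    - [-1,0,0,0,0]
    - [-1,0,0,0,0]

```text
time: 9.28
tool_pos: [0.5025, -0.0491, 0.0986]
tcp_rot: [3.078, 0.629, 0.0]
wrist_force: [-0.1, 0.1, -0.4]
width: 0.302
grip_force: 50.3
```

```bash
cat > st.py <<'E'
from h import *
y=np.radians(23.1);Q=np.array([[np.cos(y),-np.sin(y)],[np.sin(y),np.cos(y)]])
s=bot.read_state();T=s["tool_pos"];print(s["time"],T,s["wrist_force"].round(2),"tip panel",Q.T@(T[:2]-[.569,-.0098])*1000+[0,.2], T[2]-.0814, R.from_rotvec(s["tcp_rot"]).as_matrix()[:,2].round(4))
E
python3 st.py
```

```text
9.2833 [ 0.50247044 -0.04914516  0.09862284] [-0.14  0.1  -0.38] tip panel [-76.63188538  -9.88850779] 0.01722283867376194 [ 1.e-04 -0.e+00 -1.e+00]
```

Call:
jog_arm:
  motion:
    - [-1,1,0,-0.6,0]
    - [-1,2,0,0,0]
    - [-1,3,0,0,0]
    - [-1,3,0,0,0]
    - [-1,3,0,0,0]
    - [-1,3,0,0,0]
    - [-1,3,0,0,0]
    - [-1,3,0,0,0]
    - [-1,3,0,0,0]
    - [-1,3,0,0,0]

```text
time: 10.12
tool_pos: [0.5276, -0.0384, 0.0991]
tcp_rot: [-3.078, -0.629, 0.0]
wrist_force: [-1.1, -0.4, -0.8]
width: 0.298
grip_force: 50.3
```

```bash
python3 st.py
```

```text
10.1167 [ 0.52759315 -0.03838865  0.09914868] [-1.08 -0.36 -0.84] tip panel [-49.30330061  -9.85100525] 0.017748678377930385 [-0. -0. -1.]
```

Call:
jog_arm:
  motion:
    - [-1,3.5,0,0,0]
    - [-1,3.5,0,0,0]
    - [-1,3.5,0,0,0]
    - [-1,3.5,0,0,0]
    - [-1,3.5,0,0,0]
    - [-1,3.5,0,0,0]
    - [-1,3.5,0,0,0]
    - [-1,3.5,0,0,0]
    - [-1,3.5,0,0,0]
    - [-1,3.5,0,0,0]

```text
time: 10.95
tool_pos: [0.5598, -0.0246, 0.0992]
tcp_rot: [-3.078, -0.629, -0.0]
wrist_force: [-0.2, -0.3, -0.8]
width: 0.298
grip_force: 50.3
```

```bash
python3 st.py
```

```text
10.95 [ 0.55981828 -0.02464409  0.09920408] [-0.17 -0.25 -0.81] tip panel [-14.26943056  -9.85158579] 0.017804077770401466 [ 0.  0. -1.]
```

Call:
jog_arm:
  motion:
    - [-1,3.5,0,0,0]
    - [-1,3.5,0,0,0]
    - [-1,3.5,0,0,0]
    - [-1,3.5,0,0,0]
    - [-1,3.5,0,0,0]
    - [-1,3.5,0,0,0]
    - [-1,3.5,0,0,0]
    - [-1,3.5,0,0,0]
    - [-1,3,0,0,0]
    - [-1,3,0,0,0]

```text
time: 11.78
tool_pos: [0.5911, -0.0113, 0.0992]
tcp_rot: [3.078, 0.629, 0.0]
wrist_force: [1.2, -0.3, -1.5]
width: 0.302
grip_force: 50.3
```

```bash
python3 st.py
```

```text
11.7833 [ 0.59108503 -0.01132279  0.09919263] [ 1.18 -0.29 -1.54] tip panel [19.71683831 -9.86546683] 0.0177926316143229 [ 0.  0. -1.]
```

Call:
jog_arm:
  motion:
    - [-1,3.5,0,0,0]
    - [-1,3.5,0,0,0]
    - [-1,3,0,0,0]
    - [-1,2.5,0,0,0]
    - [-1,2,0,0,0]
    - [-1,0.9,0,0,0]
    - [-1,0,0,0,0]
    - [-1,0,0,0,0]
    - [-1,0,0,0,0]
    - [-1,0,0,0,0]

```text
time: 12.62
tool_pos: [0.6048, -0.0055, 0.0992]
tcp_rot: [3.078, 0.629, -0.0]
wrist_force: [0.3, -0.0, -1.1]
width: 0.299
grip_force: 50.3
```

```bash
python3 st.py; python3 - <<'E'
from h import *
im,d,f,cx,cy,W=cam("wrist"); cv2.imwrite("pics/c6.png",cv2.resize(im[130:290,220:420,::-1],None,fx=3.5,fy=3.5))
E
```

```text
12.6167 [ 0.60477482 -0.00546674  0.09916022] [ 0.32 -0.01 -1.1 ] tip panel [34.60655066 -9.84996847] 0.017760219912441283 [-1.e-04 -0.e+00 -1.e+00]
```

View pics/c6.png

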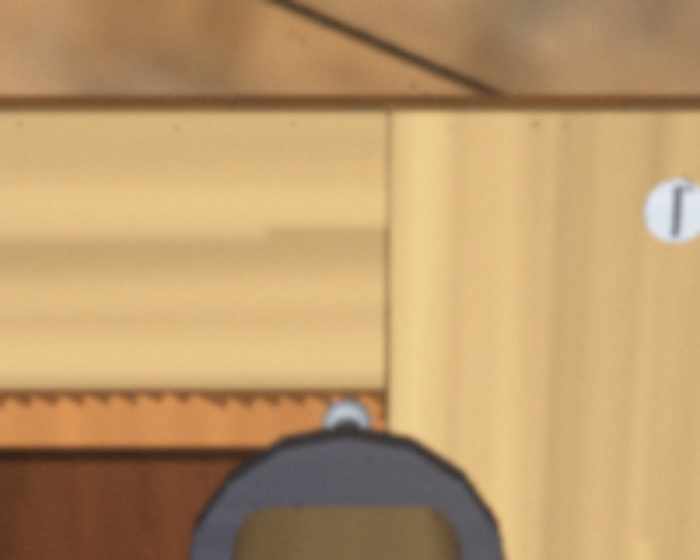

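The ball has about 2 mm to the far wall and 2.5 mm to the right wall, so it is centred at the corner. Now the short leg.

Call:
jog_arm:
  motion:
    - [-1,0,-1,0,0]
    - [-1,0,-2,0,0]
    - [-1,0,-3,0,0]
    - [-1,0,-3.5,0,0]
    - [-1,0,-3.5,0,0]
    - [-1,0,-3.5,0,0]
    - [-1,0,-3.5,0,0]
    - [-1,0,-3.5,0,0]
    - [-1,0,-3.5,0,0]
    - [-1,0,-3.5,0,0]

```text
time: 13.5
tool_pos: [0.5928, 0.0231, 0.0992]
tcp_rot: [-3.078, -0.629, -0.0]
wrist_force: [0.9, 0.4, -1.3]
width: 0.301
grip_force: 50.3
```

```bash
python3 st.py
```

```text
13.5 [0.59278712 0.02305339 0.09919598] [ 0.88  0.45 -1.27] tip panel [34.76951275 21.08668499] 0.01779598193611112 [ 0.  0. -1.]
```

Call:
jog_arm:
  motion:
    - [-1,0,-3.5,0,0]
    - [-1,0,-3.5,0,0]
    - [-1,0,-3.5,0,0]
    - [-1,0,-3.5,0,0]
    - [-1,0,-3.5,0,0]
    - [-1,0,-3.5,0,0]
    - [-1,0,-3.5,0,0]
    - [-1,0,-3.5,0,0]
    - [-1,0,-3.5,0,0]
    - [-1,0,-3.5,0,0]

```text
time: 14.33
tool_pos: [0.5791, 0.0552, 0.0992]
tcp_rot: [-3.078, -0.629, 0.0]
wrist_force: [-0.4, -0.8, -2.0]
width: 0.295
grip_force: 50.3
```

```bash
python3 st.py
```

```text
14.3333 [0.57907334 0.05517114 0.09917379] [-0.41 -0.81 -1.97] tip panel [34.7562655  56.00970387] 0.01777378513212613 [-0. -0. -1.]
```

Call:
jog_arm:
  motion:
    - [-1,0,-3.5,0,0]
    - [-1,0,-3.5,0,0]
    - [-1,0,-2.5,0,0]
    - [-1,0,-1.5,0,0]
    - [-1,0,-0.7,0,0]
    - [-1,0,0,0,0]
    - [-1,0,0,0,0]
    - [-1,0,0,0,0]
    - [-1,0,0,0,0]
    - [-1,0,0,0,0]

```text
time: 15.17
tool_pos: [0.5747, 0.0655, 0.0992]
tcp_rot: [3.078, 0.629, 0.0]
wrist_force: [-0.5, 0.1, -1.1]
width: 0.301
grip_force: 50.3
```

```bash
python3 st.py
```

```text
15.1667 [0.57468347 0.06549751 0.09918667] [-0.48  0.07 -1.05] tip panel [34.76978261 67.23043489] 0.017786668361628802 [ 0. -0. -1.]
```

Call:
jog_arm:
  motion:
    - [-1,0,0,-2,0]
    - [-1,0,0,-3.5,0]
    - [-1,0,0,-3.5,0]
    - [-1,0,0,-3.5,0]
    - [-1,0,0,-10,0]
    - [-1,0,0,-20,0]
    - [-1,0,0,-25,0]
    - [-1,0,0,-18,0]
    - [-1,0,0,-10,0]
    - [-1,0,0,0,0]

```text
time: 16.0
tool_pos: [0.5769, 0.0658, 0.1987]
tcp_rot: [3.077, 0.629, 0.01]
wrist_force: [0.3, -0.5, -0.5]
width: 0.296
grip_force: 50.3
```

```bash
python3 st.py
```

```text
16.0 [0.57687401 0.06578745 0.19873808] [ 0.33 -0.55 -0.47] tip panel [36.89844374 66.63769083] 0.11733808051524328 [ 6.6e-03  5.0e-04 -1.0e+00]
```

Call:
jog_arm:
  motion:
    - [-1,-6.3,9,0,0]
    - [-1,-12.5,18.1,0,0]
    - [-1,-20.9,30.1,0,0]
    - [-1,-20.9,30.1,0,0]
    - [-1,-20.9,30.1,0,0]
    - [-1,-20.9,30.1,0,0]
    - [-1,-20.9,30.1,0,0]
    - [-1,-20.9,30.1,0,0]
    - [-1,-20.9,30.1,0,0]
    - [-1,-20.9,30.1,0,0]

```text
time: 16.83
tool_pos: [0.5061, -0.2554, 0.1925]
tcp_rot: [-3.076, -0.628, 0.005]
wrist_force: [1.2, -0.9, -0.5]
width: 0.298
grip_force: 50.3
```

Call:
jog_arm:
  motion:
    - [-1,-12.5,18.1,0,0]
    - [-1,-6.2,9,0,0]
    - [-1,0,0,0,4]
    - [-1,0,0,0,7]
    - [-1,0,0,0,7]
    - [-1,0,0,0,7]
    - [-1,0,0,0,7]
    - [-1,0,0,0,6]
    - [-1,0,0,0,3.5]
    - [-1,0,0,0,0]

```text
time: 17.67
tool_pos: [0.5011, -0.2851, 0.193]
tcp_rot: [-3.1, 0.503, 0.004]
wrist_force: [-0.2, 0.9, -1.0]
width: 0.3
grip_force: 50.2
```

Call:
jog_arm:
  motion:
    - [-1,0,0,0,0]
    - [-1,0,0,0,0]
    - [-1,0,0,0,0]
    - [-1,0,0,0,0]
    - [-1,0,0,0,0]
    - [-1,0,0,0,0]

```text
time: 18.17
tool_pos: [0.5021, -0.2861, 0.1947]
tcp_rot: [3.101, -0.502, 0.0]
wrist_force: [-0.7, 0.5, -1.5]
width: 0.298
grip_force: 50.2
```

```bash
cat > gs.py <<'E'
from h import *
s=bot.read_state();T=s["tool_pos"];M=R.from_rotvec(s["tcp_rot"]).as_matrix()
print(s["time"],T,s["wrist_force"].round(2),M[:,2].round(4),"yaw",np.degrees(np.arctan2(M[1,0],M[0,0])))
print("to go mm (tool)",(M.T@(np.array([.5019,-.2860,.1064])-T)*1000).round(2))
E
python3 gs.py; python3 - <<'E'
from h import *
im,d,f,cx,cy,W=cam("wrist"); cv2.imwrite("pics/w7.png",im[...,::-1]); P=pts(d,f,cx,cy,W);h=P[...,2]
for lo,hi in((.08,.088),(.007,.016)):
    m=((h>lo)&(h<hi)).astype(np.uint8)
    n,l,st,ce=cv2.connectedComponentsWithStats(m)
    for i in range(1,n):
        if st[i,4]>800: print(lo,st[i],cv2.minAreaRect(P[l==i][:,:2].astype(np.float32)*1000))
E
```

```text
18.1667 [ 0.50210406 -0.28606478  0.19471119] [-0.72  0.47 -1.53] [ 0. -0. -1.] yaw -18.378995318195525
to go mm (tool) [-0.22  0.   88.31]
0.08 [  236   121   155   152 10843] ((515.28125, -286.7425537109375), (100.56941223144531, 62.212738037109375), 6.701825141906738)
0.08 [ 440  286  152  116 6636] ((366.7254333496094, -388.9024963378906), (103.36395263671875, 62.14131164550781), 22.102842330932617)
0.007 [ 237  105  155  130 2843] ((514.0494995117188, -287.0006103515625), (109.87580871582031, 90.01201629638672), 6.679027557373047)
0.007 [   0  140  119  213 1565] ((524.35302734375, -61.20201110839844), (93.96298217773438, 191.63327026367188), 61.50041580200195)
0.007 [ 296  197   54   57 1645] ((482.6683654785156, -282.85540771484375), (49.03074264526367, 27.17241859436035), 6.7560715675354)
0.007 [ 402  237  152  120 3150] ((366.885498046875, -388.8055419921875), (110.24553680419922, 90.140625), 21.929885864257812)
```

View pics/w7.png

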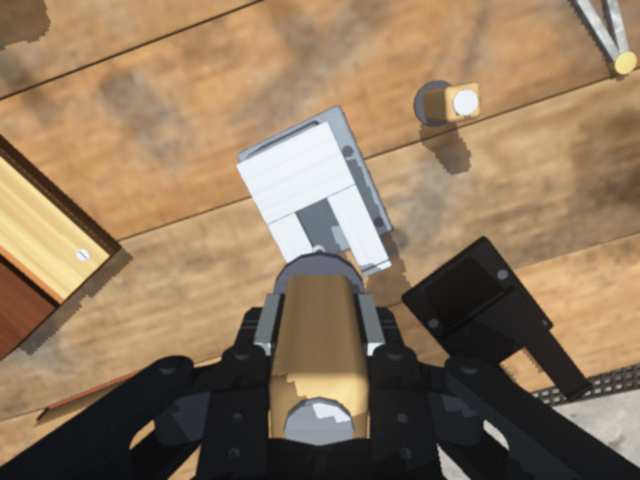

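The view shows the ball (319,249) over the slot. The slot's centre line is about 2.3 mm further -y, so I shift to centre and lower.

Call:
jog_arm:
  motion:
    - [-1,-1.2,2.8,0,0]
    - [-1,0,0,5,0]
    - [-1,0,0,12,0]
    - [-1,0,0,18,0]
    - [-1,0,0,18,0]
    - [-1,0,0,14,0]
    - [-1,0,0,9,0]
    - [-1,0,0,5,0]
    - [-1,0,0,0,0]
    - [-1,0,0,0,0]

```text
time: 19.05
tool_pos: [0.5002, -0.2884, 0.1137]
tcp_rot: [-3.101, 0.502, 0.0]
wrist_force: [0.2, 0.7, -1.4]
width: 0.301
grip_force: 50.2
```

```bash
python3 gs.py
```

```text
19.05 [ 0.50019908 -0.28840755  0.1136514 ] [ 0.16  0.68 -1.36] [ 0.  0. -1.] yaw -18.39864335717255
to go mm (tool) [ 0.85 -2.82  7.25]
```

Call:
jog_arm:
  motion:
    - [-1,0,0,3,0]
    - [-1,0,0,1.5,0]
    - [-1,0,0,0.5,0]
    - [-1,0,0,0,0]
    - [-1,0,0,0,0]
    - [-1,0,0,0,0]

```text
time: 19.55
tool_pos: [0.5002, -0.2884, 0.109]
tcp_rot: [3.101, -0.502, 0.001]
wrist_force: [-0.7, 0.5, -1.4]
width: 0.3
grip_force: 50.2
```

```bash
python3 gs.py
```

```text
19.55 [ 0.50021758 -0.28843308  0.10898225] [-0.66  0.45 -1.35] [ 4.e-04 -3.e-04 -1.e+00] yaw -18.39549068164046
to go mm (tool) [ 0.83 -2.84  2.58]
```

Still hanging free (-1.4 N), so I creep down to contact.

Call:
jog_arm:
  motion:
    - [-1,0,0,1,0]
    - [-1,0,0,0.6,0]
    - [-1,0,0,0,0]
    - [-1,0,0,0,0]
    - [-1,0,0,0,0]

```text
time: 19.97
tool_pos: [0.5001, -0.2883, 0.1071]
tcp_rot: [-3.101, 0.502, 0.0]
wrist_force: [-0.8, 0.2, -1.9]
width: 0.297
grip_force: 50.2
```

Call:
jog_arm:
  motion:
    - [-1,0,0,0.6,0]
    - [-1,0,0,0,0]
    - [-1,0,0,0,0]
    - [-1,0,0,0,0]

```text
time: 20.3
tool_pos: [0.5, -0.2883, 0.1064]
tcp_rot: [-3.101, 0.502, 0.0]
wrist_force: [-0.4, 0.3, -1.9]
width: 0.298
grip_force: 50.4
```

Call:
jog_arm:
  motion:
    - [-1,0,0,0.4,0]
    - [-1,0,0,0,0]
    - [-1,0,0,0,0]
    - [-1,0,0,0,0]

```text
time: 20.63
tool_pos: [0.5001, -0.2884, 0.1064]
tcp_rot: [-3.101, 0.502, -0.0]
wrist_force: [-0.7, 1.1, 3.0]
width: 0.299
grip_force: 50.6
```

Call:
jog_arm:
  motion:
    - [-1,0,0,-0.3,0]
    - [1,0,0,0,0]
    - [1,0,0,0,0]
    - [1,0,0,0,0]
    - [1,0,0,0,0]
    - [1,0,0,0,0]
    - [1,0,0,0,0]
    - [1,0,0,0,0]
    - [1,0,0,0,0]
    - [1,0,0,0,0]

```text
time: 21.47
tool_pos: [0.5001, -0.2883, 0.1064]
tcp_rot: [-3.101, 0.502, -0.0]
wrist_force: [-0.3, 0.5, 0.8]
width: 1.003
grip_force: 0.0
```

Call:
jog_arm:
  motion:
    - [1,0,0,-5,0]
    - [1,0,0,-15,0]
    - [1,0,0,-25,0]
    - [1,0,0,-35,0]
    - [1,0,0,-35,0]
    - [1,0,0,-30,0]
    - [1,0,0,-20,0]
    - [1,0,0,-10,0]
    - [1,0,0,0,0]
    - [1,0,0,0,0]

```text
time: 22.3
tool_pos: [0.4999, -0.2883, 0.2811]
tcp_rot: [3.101, -0.502, 0.0]
wrist_force: [0.0, 0.3, -1.1]
width: 0.999
grip_force: 0.0
```

```bash
python3 gs.py; python3 - <<'E'
from h import *
im,d,f,cx,cy,W=cam("wrist"); P=pts(d,f,cx,cy,W);h=P[...,2]
for lo,hi in((.158,.172),(.087,.095)):
    m=((h>lo)&(h<hi)).astype(np.uint8);m[310:]=0
    n,l,st,ce=cv2.connectedComponentsWithStats(m)
    for i in range(1,n):
        if st[i,4]>300: print(lo,st[i],cv2.minAreaRect(P[l==i][:,:2].astype(np.float32)*1000),np.median(h[l==i]))
z=np.load("w1.npz");P=pts(z["d"],z["f"],z["cx"],z["cy"],z["W"]);h=P[...,2]
m=((h>.055)&(h<.072)).astype(np.uint8);m[:,100:]=0
print("plunger",cv2.minAreaRect(P[m>0][:,:2].astype(np.float32)*1000),m.sum(),np.median(h[m>0]))
m=((h>.032)&(h<.040)).astype(np.uint8);m[:,100:]=0
print("box",cv2.minAreaRect(P[m>0][:,:2].astype(np.float32)*1000),m.sum())
E
```

```text
22.3 [ 0.49994528 -0.28827604  0.28111225] [ 0.03  0.33 -1.12] [ 1.e-04 -1.e-04 -1.e+00] yaw -18.396131245169535
to go mm (tool) [  1.12  -2.79 174.71]
0.158 [ 300  209   39   38 1385] ((500.2538757324219, -287.7158508300781), (25.38389778137207, 25.69600486755371), 70.93071746826172) 0.1625541039512442
0.087 [295 181  48  37 538] ((504.9579772949219, -288.73248291015625), (39.19552230834961, 29.851346969604492), 73.4256362915039) 0.0903096003649333
plunger ((509.61712646484375, 248.77255249023438), (38.57073211669922, 27.309917449951172), 7.4630279541015625) 1316 0.06352476546800748
box ((497.430908203125, 255.01727294921875), (68.91917419433594, 84.0718002319336), 82.9398422241211) 4304
```

The gauge hangs at the seat, with its cap at the same height as before. I go over the counter with the gripper shut.

Call:
jog_arm:
  motion:
    - [1,-4.6,-14.6,0,0]
    - [-1,-8,-25.5,0,0]
    - [-1,-11.5,-36.4,0,0]
    - [-1,-11.5,-36.4,0,0]
    - [-1,-11.5,-36.4,0,0]
    - [-1,-11.5,-36.4,0,0]
    - [-1,-11.5,-36.4,0,0]
    - [-1,-11.5,-36.4,0,0]
    - [-1,-11.5,-36.4,0,0]
    - [-1,-11.5,-36.4,0,0]

```text
time: 23.18
tool_pos: [0.5034, 0.0614, 0.2791]
tcp_rot: [3.101, -0.502, -0.006]
wrist_force: [1.0, -0.2, -0.5]
width: -0.005
grip_force: 0.0
```

Call:
jog_arm:
  motion:
    - [-1,-11.5,-36.4,0,0]
    - [-1,-11.5,-36.4,0,0]
    - [-1,-11.5,-36.4,0,0]
    - [-1,-11.5,-36.4,0,0]
    - [-1,-8,-25.5,0,0]
    - [-1,-4.6,-14.6,0,0]
    - [-1,0,0,0,0]
    - [-1,0,0,0,0]
    - [-1,0,0,0,0]
    - [-1,0,0,0,0]

```text
time: 24.02
tool_pos: [0.5083, 0.2522, 0.2809]
tcp_rot: [3.1, -0.504, -0.001]
wrist_force: [0.1, 0.3, 0.2]
width: -0.002
grip_force: 0.0
```

```bash
python3 - <<'E'
from h import *
s=bot.read_state();T=s["tool_pos"];M=R.from_rotvec(s["tcp_rot"]).as_matrix();print(s["time"],T,s["width"],s["wrist_force"])
im,d,f,cx,cy,W=cam("wrist"); P=pts(d,f,cx,cy,W);h=P[...,2]
for lo,hi in((.055,.072),(.031,.040)):
    m=((h>lo)&(h<hi)).astype(np.uint8)
    n,l,st,ce=cv2.connectedComponentsWithStats(m)
    for i in range(1,n):
        if st[i,4]>300: 
            r=cv2.minAreaRect(P[l==i][:,:2].astype(np.float32)*1000);print(lo,st[i],r,np.percentile(h[l==i],90))
            print("go",M.T@(np.array([*np.array(r[0])/1000,.066])-T)*1000)
E
```

```text
24.0167 [0.50826509 0.25224497 0.28094802] -0.0019309114257097652 [0.13894539 0.3409765  0.20379415]
0.055 [ 295  176   44   43 1451] ((508.67987060546875, 254.83865356445312), (38.521705627441406, 38.55030059814453), 26.889934539794922) 0.0654559040822606
go [ -0.33269253  -2.81702632 214.94535068]
0.055 [  0 421  26  44 538] ((356.39300537109375, 660.7283325195312), (4.315628528594971, 52.57415008544922), 89.52527618408203) 0.06964499313668694
go [-273.46554502 -339.47131834  214.71435424]
0.031 [  0  27  20  52 469] ((709.0591430664062, 471.52685546875), (16.274662017822266, 42.31771469116211), 58.31966018676758) 0.03950308747365973
go [ 120.99550371 -271.8616044   214.60848617]
0.031 [ 276  155   85   95 4545] ((497.12054443359375, 256.14105224609375), (69.73889923095703, 84.6678695678711), 83.01422119140625) 0.03698059187595791
go [-11.70847303  -0.38683635 214.9530023 ]
0.031 [  0 383  44  68 570] ((367.71417236328125, 660.6287841796875), (4.946094036102295, 94.58130645751953), 89.86259460449219) 0.03905623888101398
go [-262.697049   -342.96676582  214.70585648]
```

Call:
jog_arm:
  motion:
    - [-1,0,-2.8,10,0]
    - [-1,0,0,25,0]
    - [-1,0,0,37,0]
    - [-1,0,0,37,0]
    - [-1,0,0,37,0]
    - [-1,0,0,30,0]
    - [-1,0,0,18,0]
    - [-1,0,0,8,0]
    - [-1,0,0,0,0]
    - [-1,0,0,0,0]

```text
time: 24.9
tool_pos: [0.5097, 0.2562, 0.0797]
tcp_rot: [-3.101, 0.503, -0.0]
wrist_force: [0.2, -0.3, 0.6]
width: -0.005
grip_force: 0.0
```

Call:
jog_arm:
  motion:
    - [-1,0,0,0,0]
    - [-1,0,0,2,0]
    - [-1,0,0,2,0]
    - [-1,0,0,2,0]
    - [-1,0,0,2,0]
    - [-1,0,0,2,0]
    - [-1,0,0,1,0]
    - [-1,0,0,0,0]
    - [-1,0,0,0,0]

```text
time: 25.65
tool_pos: [0.5091, 0.2564, 0.0682]
tcp_rot: [3.101, -0.502, -0.001]
wrist_force: [0.0, 0.4, 0.2]
width: 0.001
grip_force: 0.0
```

Now press: contact is near 0.066 and the stop near 0.058.

Call:
jog_arm:
  motion:
    - [-1,0,0,2,0]
    - [-1,0,0,2,0]
    - [-1,0,0,2,0]
    - [-1,0,0,2,0]
    - [-1,0,0,1,0]
    - [-1,0,0,0,0]
    - [-1,0,0,0,0]

```text
time: 26.23
tool_pos: [0.5096, 0.2566, 0.0597]
tcp_rot: [-3.101, 0.502, -0.001]
wrist_force: [-0.3, 0.6, 4.2]
width: -0.0
grip_force: 1.9
```

Call:
jog_arm:
  motion:
    - [-1,0,0,0.7,0]
    - [-1,0,0,0.5,0]
    - [-1,0,0,0,0]
    - [-1,0,0,0,0]

```text
time: 26.57
tool_pos: [0.5096, 0.2566, 0.0585]
tcp_rot: [-3.101, 0.502, -0.001]
wrist_force: [0.3, 0.6, 4.2]
width: -0.001
grip_force: 2.1
```

Call:
jog_arm:
  motion:
    - [-1,0,0,0.6,0]
    - [-1,0,0,0.4,0]
    - [-1,0,0,0,0]
    - [-1,0,0,0,0]

```text
time: 26.9
tool_pos: [0.5096, 0.2565, 0.0578]
tcp_rot: [-3.101, 0.502, -0.001]
wrist_force: [-0.7, -0.9, 6.6]
width: -0.002
grip_force: 3.4
```

Call:
jog_arm:
  motion:
    - [-1,0,0,0.5,0]
    - [-1,0,0,0,0]
    - [-1,0,0,0,0]
    - [-1,0,0,0,0]

```text
time: 27.23
tool_pos: [0.5097, 0.2566, 0.0577]
tcp_rot: [-3.101, 0.502, -0.001]
wrist_force: [-0.7, -0.6, 9.5]
width: 0.003
grip_force: 4.7
```

At the stop: the height no longer drops and the force rises to 9.5 N. Let it come up.

Call:
jog_arm:
  motion:
    - [-1,0,0,-3,0]
    - [-1,0,0,-4,0]
    - [-1,0,0,-5,0]
    - [-1,0,0,-10,0]
    - [-1,0,0,-25,0]
    - [-1,0,0,-35,0]
    - [-1,0,0,-35,0]
    - [-1,0,0,-25,0]
    - [-1,0,0,-10,0]
    - [-1,0,0,0,0]

```text
time: 28.07
tool_pos: [0.5108, 0.2571, 0.2122]
tcp_rot: [-3.098, 0.502, -0.007]
wrist_force: [0.5, -0.2, -0.6]
width: -0.002
grip_force: 0.0
```

```bash
python3 - <<'E'
from h import *
im,d,f,cx,cy,W=cam("wrist"); P=pts(d,f,cx,cy,W);h=P[...,2]
m=((h>.05)&(h<.072));m[:150]=0;m[260:]=0;m[:,:280]=0;m[:,360:]=0
print("plunger top",np.percentile(h[m],90),m.sum())
im,d,f,cx,cy,W=cam("scene"); P=pts(d,f,cx,cy,W);print("cap",P[279,391],P[350,375])
s=bot.read_state();print(s["time"],s["tool_pos"])
bot.finish_job()
E
```

```text
plunger top 0.06533058910472761 2107
cap [ 0.49545434 -0.28783465  0.16602419] [ 0.45866537 -0.28710934  0.0144309 ]
28.1667 [0.50844416 0.25603785 0.20757707]
the job is handed in; nothing more can be done
```

The job is done and handed in at 28 s: the gauge tip went along the whole seam at about 4 cm/s, the gauge hangs back in its stand, and the plunger was pressed to its stop and came back up.

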